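Take the left-hand nut off its spindle

ROBOT

A 6-joint arm with a two-finger parallel gripper is mounted at the origin on a cart in front of the work surface, level with it; the furniture and walls round the work are solid. World frame = base frame: x ahead of the robot, y to its left, z up, the work surface at z = 0. Lengths are in mm, angles in rad, forces in N, time in s.
With the tool pointing down it reaches from about 350 to 975 mm from the base axis. Payload 7.1 kg.
Tool frame: the origin (TCP) lies between the finger pads; the fingertips stand 17 mm ahead of it and the grasp point (between the pads) lies 2 mm behind it (tip_reach is the y of the fingertips in the tool frame, in mm); y points along the fingers, x is the direction in which the jaws open and shut, and the axes are right-handed (so a half turn about y gives the same grasp; the last joint's range is limited). The gripper opens to 88 mm and grips with 3 to 60 N. Pads are 20 mm wide; open, the fingers measure 115 mm over their backs; the gripper's body (75 mm by 178 mm) begins 61 mm behind the grasp point.
Start: joints at [1.189, 0.423, 1.63, -0, 1.089, -0.019], TCP at [221.776, 584.312, 239.675] pointing down, gripper open.
Joint ranges: [-3, 3], [-0.9, 2.11], [0.09, 2.58], [-1.31, 4.45], [0.11, 2.69], [-2.54, 2.54]. Speed limits (rad/s): [2.39, 2.39, 3.01, 3.14, 3.14, 3.14].

INTERFACE

Orientations are given as a rotation vector (axis times angle).
In Python, from workcell import get_obs, get_image, camera_model, close_job, silhouettes, tip_of, tip_reach gives the robot as it stands. The module is installed in compiled form; this text tells all that it offers.
- The arm moves only by the tool arm_command, never from a script. Its argument "targets" is a list of rows, each a list of 4 numbers: the shift along the tool's x, y, z in mm, then the turn about the tool's y in rad. A call has 1 to 20 rows; each row shifts and turns the commanded pose from where the row before left it, along the tool's axes as they then stand; what a row does not reach is not made up. A row lasts 1/12 s, in which the tool goes at most 41.7 mm and 7.16 degrees, less where a joint would pass 70% of its speed; a pose out of reach is approached as far as the arm can. A call is refused whole if a number of a shift passes 41.7 or a number of a turn 0.125, either way. A call with a gripper value outside its range is refused whole. "gripper" is the opening in per cent of the stroke, from 0 (shut) to 100 (fully open), set as the call begins (left out, the last holds). The fingers move at their own pace and stop on an object; the grip force is fixed at half the most. Time passes only in rows, so rows that do not move let the fingers close. It gives the time, the measured TCP pose, the force and the opening at its end, in the units of the state.
- get_obs(): the state, without advancing time (a new reading comes with each control period).
- get_image(name): name is "scene" or "top"; returns the picture (420x560x3 uint8, blue, green, red); there is no depth.
- camera_model(name): a dict with "mtx" (3x3 intrinsics, pixels), "position" and "orientation" of the camera in the world. Camera axes: x right, y up, looking along -z (the intrinsics and any distortion apply to the point x, -y, -z); pixel columns grow to the right and rows downward; lengths in mm; the calibration is good to about 2 mm. A picture is of the moment at which its call begins. camera_model takes no time and is no camera call.
- close_job(): hands the job in, once; it reports no verdict.
Trained networks look in the newest picture that a camera, given by its name, has taken for a name from the list of things; names that differ only in an ending like _2 or _b are one class to them, and where a whole thing is asked for, a point or a joint stands for the part that bears it (a point fixed in the world has none). Each returns a list of dicts, best first, with "conf" (0 to 1); they miss things now and then, are a little off and sometimes report something else, mostly with a low value. They report only what shows in the picture. A call takes as long as a camera call.
- silhouettes(camera, thing): "pixels" (420x560 bool, what is visible of it) and "at" ([column, row] in pixels, amid what is visible of it).
- tip_of(camera, thing): "at" ([column, row] in pixels: a listed point, or the origin of a listed thing).
The state is a dict: "t": time; "qpos": joint angles; "qvel": joint speeds; "joint_torque": joint torques, N m; "ee_pos": TCP position; "orientation": TCP orientation; "ft_force": force on the tool from outside, world axes, zero at the start; "moment": the same for the moment, N m; "width": finger opening in mm.
Only numpy, scipy, OpenCV 4.12 (cv2) and the standard library are available. Lean on these libraries where they do the work, as an engineer would, in place of code of your own. Each camera call takes 0.05 s, during which the arm holds its last target. There are 200 camera calls.

TASK

Two spindle ends stand upright on the bench, each with a hexagon nut; the nut with the groove engraved round its sides and the ring engraved on its top has a left-hand thread. Unscrew that nut without forcing it, lift it off its spindle and set it down gently and flat, engraved ring up, in the parts tray. Leave the plain nut as it is.

Things in the scene. Friction and masses are not known exactly. Their poses are not given: they have to be found in the camera images.
- nut_grooved: the left-hand nut: loose steel hexagon nut, 48 mm across flats, 55 across corners, 28 high, 0.15 to 0.31 kg, a dark groove engraved round its sides at mid-height and a dark ring on its top face. Origin: centre of its underside; z up along its axis; its flats face its own x axis and every 60 degrees from it. It starts screwed down on the shoulder of spindle_lh, not tight
- nut_plain: the plain nut: same size and shape, without groove or ring, on a right-hand thread on spindle_rh. To be left alone. Origin: centre of its underside
- spindle_lh: spindle end with the left-hand nut, fixed to the bench: round grey foot 90 mm wide, 16 high, column 43 wide, steel shoulder 40 wide with its top 62 mm above the bench, then the threaded end, 30 wide, its tip 100 mm above the bench, 10 above the seated nut. Origin: centre of the foot's underside; z up along its axis. It may stand at the nearer or the farther of the two places
- spindle_rh: the same with a right-hand thread, carrying the plain nut
- parts_tray: open tin tray fixed to the bench, 150 mm along its x, 240 mm along its y, 24 mm high, walls and floor 2 mm thick, empty. Origin: centre of its underside on the bench
- thread_lh (a point): centre of the shoulder's top, where the threaded end begins. Coarse left-hand thread of unstated pitch: feel how fast the nut rises. It is off after a quarter to half a turn (more is harmless), then lifts straight; until then it stays where left. Play about 1 mm each way; held off axis, not raised with the thread or turned wrong it binds: over 40 N on the thread is forcing; keep pull and push under 10 N

How it is judged (in metres and radians):
On the way:
1. the left-hand nut has been unscrewed and raised off its thread, straight over the spindle (z of nut_grooved in the frame of spindle_lh above 0.088 m and horizontal distance between nut_grooved and spindle_lh below 0.02 m).
At the end, for the whole second after the job is handed in: the left-hand nut lies at rest on the tray's floor (its underside less than 6 mm above the bench), between the tray's walls, flat with the ring up to within 0.12 rad, and the plain nut is within 4 mm of where it was (x of nut_grooved in the frame of parts_tray between -0.07 and 0.07 m and y of nut_grooved in the frame of parts_tray between -0.115 and 0.115 m and height (world z) of nut_grooved below 0.006 m and angle between nut_grooved's own z axis and vertical below 0.12 rad and linear speed of nut_grooved below 0.02 m/s and distance of nut_plain from where it was at the start of the episode below 0.004 m); the robot touches nothing.
It fails at once if the left-hand nut is forced: more than 40 N between it and its spindle (contact force between nut_grooved and spindle_lh above 40 N).
It fails at once if the nut is dropped or banged down: it moves faster than 0.5 m/s with its underside less than 30 mm above the bench (height (world z) of nut_grooved below 0.03 m and linear speed of nut_grooved above 0.5 m/s).
It fails at once if the plain nut is moved by more than 4 mm (distance of nut_plain from where it was at the start of the episode above 0.004 m).
It also fails if it takes over 62 s, if anything falls off the work surface, if the arm or the gripper's body presses on something with over 40 N, if the wrist force passes 120 N, or if a joint passes its speed limit or range.

## Working session

There is one attempt and no reset: what is moved stays moved. The work goes in short steps, Python scripts to look and compute and a tool call to move; the robot and the scene stay as the last step left them, time stands still between calls to the robot, and variables do not carry over. Pictures are saved under pics/ and viewed, about 8 in all and at most 12, crops included, and the job is handed in when it is done.

Besides the shell and the picture viewer there is one more tool, called after "Call:" as name(argument=value, ...), one argument or row to a line, values as JSON. arm_command: Moves the arm, as the interface text tells. Its arguments: {"type":"object","properties":{"targets":{"type":"array","items":{"type":"array","items":{"type":"number"}}},"gripper":{"type":"number"}},"required":["targets"]}

```bash
mkdir -p pics; cat > h.py <<'E'
import numpy as np, cv2
from workcell import *
from scipy.spatial.transform import Rotation as R
def ray(cam,px):
    m=camera_model(cam); K=np.array(m['mtx'],float)
    d=np.linalg.inv(K)@[px[0],px[1],1]
    o=np.array(m['orientation'],float)
    Rm=o if o.shape==(3,3) else (R.from_rotvec(o).as_matrix() if o.size==3 else None)
    return np.array(m['position'],float),Rm@np.array([d[0],-d[1],-d[2]])
def at_z(cam,px,z):
    p,d=ray(cam,px); return p+d*(z-p[2])/d[2]
def proj(cam,P):
    m=camera_model(cam);K=np.array(m['mtx'],float);o=np.array(m['orientation'],float)
    Rm=o if o.shape==(3,3) else R.from_rotvec(o).as_matrix()
    c=Rm.T@(np.array(P,float)-np.array(m['position'],float)); c=np.array([c[0],-c[1],-c[2]]);u=K@c
    return u[:2]/u[2]
E
python3 - <<'E'
from h import *
np.set_printoptions(precision=3,suppress=True)
for c in ('scene','top'):
    im=get_image(c); cv2.imwrite(f'pics/{c}0.png',im); m=camera_model(c); print(c,m)
    for t,z in (('nut_grooved',62),('nut_plain',62),('spindle_lh',0),('spindle_rh',0),('parts_tray',0),('thread_lh',62)):
        print(t,[(np.round(r['at'],1),round(r['conf'],2),at_z(c,r['at'],z)) for r in tip_of(c,t)[:3]])
o=get_obs();print(o); print(R.from_rotvec(o['orientation']).as_matrix())
E
```

```text
scene {'mtx': array([[415.864,   0.   , 282.452],
       [  0.   , 415.864, 214.919],
       [  0.   ,   0.   ,   1.   ]]), 'position': array([1261.989,  212.317,  479.703]), 'orientation': array([0.835, 0.806, 1.388])}
nut_grooved [(array([237.9, 229.8]), 0.8, array([577.726, 147.054,  62.   ]))]
nut_plain [(array([301.5, 188.3]), 0.64, array([396.67 , 281.572,  62.   ]))]
spindle_lh [(array([238.9, 255.6]), 0.68, array([575.184, 145.93 ,   0.   ])), (array([239.7, 229.6]), 0.38, array([475.388, 141.282,   0.   ]))]
spindle_rh [(array([299.4, 213.9]), 0.81, array([406.893, 277.622,   0.   ]))]
parts_tray [(array([354.6, 260.8]), 0.85, array([597.483, 374.509,  -0.   ]))]
thread_lh [(array([236.5, 230.1]), 0.98, array([578.78 , 144.443,  62.   ]))]
top {'mtx': array([[529.101,   0.   , 280.616],
       [  0.   , 529.101, 220.207],
       [  0.   ,   0.   ,   1.   ]]), 'position': array([330.748, 237.174, 913.683]), 'orientation': array([ 0.167, -0.147, -1.467])}
nut_grooved [(array([353.7, 184.5]), 0.57, array([577.349, 141.972,  62.   ]))]
nut_plain [(array([259.8, 283.1]), 0.65, ar
[... 151 characters left out ...]
.7, array([396.958, 277.899,   0.   ]))]
parts_tray [(array([220.1, 166.5]), 0.57, array([605.261, 376.83 ,   0.   ]))]
thread_lh [(array([353.5, 181.7]), 0.82, array([582.14 , 142.647,  62.   ]))]
{'t': 0.7, 'qpos': array([ 1.189,  0.423,  1.63 ,  0.   ,  1.089, -0.019]), 'qvel': array([ 0.   ,  0.001,  0.   , -0.004,  0.001,  0.001]), 'joint_torque': array([ -0.   , -54.442, -27.4  ,   0.064,   0.017,  -0.   ]), 'ee_pos': array([221.769, 584.316, 239.703]), 'orientation': array([-1.359, -0.938,  0.938]), 'ft_force': array([ 0.393, -0.148, -0.6  ]), 'moment': array([-0.005,  0.048,  0.034]), 'width': 87.81690315772559}
[[ 0.355  0.    -0.935]
 [ 0.935  0.     0.355]
 [ 0.    -1.    -0.   ]]
```

```bash
cd pics; python3 -c "
import cv2,numpy as np
a=cv2.imread('scene0.png');b=cv2.imread('top0.png')
cv2.imwrite('both0.png',cv2.resize(np.hstack([a,b]),(800,300),interpolation=cv2.INTER_AREA))"
```

```text
(no output)
```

View pics/top0.png

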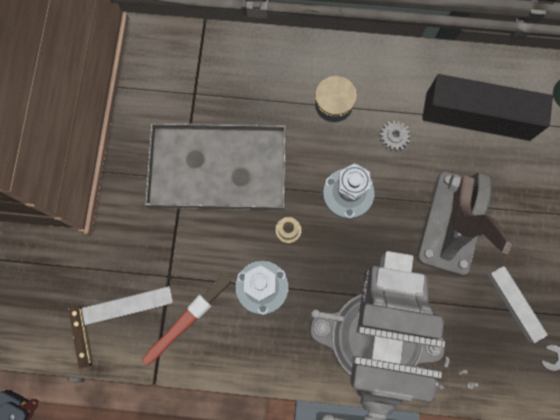

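View pics/scene0.png

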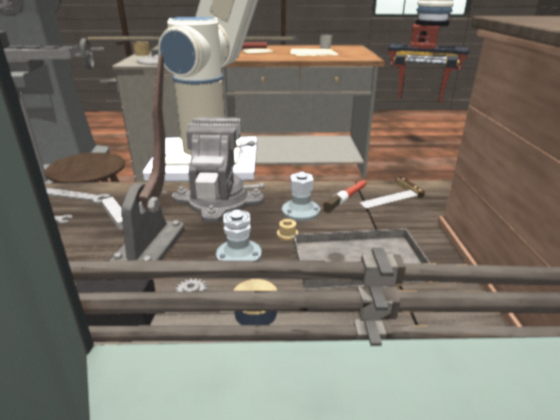

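```bash
cat > fit.py <<'E'
from h import *
from scipy.optimize import minimize
def hexp(x,y,th,z):
    a=th+np.pi/6+np.arange(6)*np.pi/3; r=24/np.cos(np.pi/6)
    return [(x+r*np.cos(b),y+r*np.sin(b),zz) for b in a for zz in (z,z+28)]
def pm(cam,P,S=4):
    q=np.array([proj(cam,p) for p in P]); h=cv2.convexHull(((q+.5)*S).astype(np.float32)).astype(np.int32)
    m=np.zeros((420*S,560*S),np.uint8); cv2.fillConvexPoly(m,h,1); return m
def hullmask(px,S=4):
    n,l,st,_=cv2.connectedComponentsWithStats(px.astype(np.uint8)); k=1+np.argmax(st[1:,4])
    m=cv2.resize((l==k).astype(np.float32),None,fx=S,fy=S,interpolation=cv2.INTER_LINEAR)>.5
    c=np.vstack(cv2.findContours(m.astype(np.uint8),0,2)[0]); o=np.zeros(m.shape,np.uint8); cv2.fillConvexPoly(o,cv2.convexHull(c),1); return o
def fitnut(thing,x0,z,cams=('top',)):
    M={}
    for c in cams:
        get_image(c); s=silhouettes(c,thing)
        if s: M[c]=hullmask(s[0]['pixels'])
    def iou(v,c): 
        m=pm(c,hexp(*v,z)); return (m&M[c]).sum()/(m|M[c]).sum()
    out={}
    for c in M:
        b=min((minimize(lambda v:-iou((v[0],v[1],v[2]/20),c),[*x0,t*20],method='Nelder-Mead',options=dict(initial_simplex=np.array([[*x0,t*20]]*4)+np.array([[0,0,0],[3,0,0],[0,3,0],[0,0,3]]))) for t in np.arange(4)*np.pi/12),key=lambda r:r.fun)
        print(thing,c,'x,y %.1f %.1f'%tuple(b.x[:2]),'th deg %.1f'%(np.degrees(b.x[2]/20)%60),'iou %.3f'%-b.fun)
        out[c]=b.x
        prof=[(d*5,round(iou((b.x[0],b.x[1],np.radians(d*5)),c),3)) for d in range(12)]; print(prof)
    return out
E
python3 - <<'E'
from fit import *
fitnut('nut_grooved',(578,143),62,('top','scene'))
fitnut('nut_plain',(398,280),62,('top',))
im=get_image('top'); s=silhouettes('top','parts_tray')[0]['pixels']
c=max(cv2.findContours(s.astype(np.uint8),0,2)[0],key=cv2.contourArea)
bx=cv2.boxPoints(cv2.minAreaRect(c)); P=np.array([at_z('top',p,20)[:2] for p in bx]); print(P.round(),P.mean(0), [np.degrees(np.arctan2(*(P[i]-P[i-1])[::-1])).round(1) for i in range(4)],[np.linalg.norm(P[i]-P[i-1]).round() for i in range(4)])
for n,p in dict(bracketbase=(422,262),br2=(485,200),br3=(440,175),disc=(336,97),gear=(395,135),vise=(398,262),bushing=(289,230)).items(): print(n,at_z('top',p,0).round(),at_z('top',p,150).round())
for n,p in dict(basefront=(118,258),baseR=(180,225)).items(): print(n,at_z('scene',p,0).round())
# lever top: triangulate
p1,d1=ray('top',(508,248));p2,d2=ray('scene',(160,52))
A=np.c_[d1,-d2];t=np.linalg.lstsq(A,p2-p1,rcond=None)[0];print('lever?',p1+d1*t[0],p2+d2*t[1])
p1,d1=ray('top',(482,180))
A=np.c_[d1,-d2];t=np.linalg.lstsq(A,p2-p1,rcond=None)[0];print('lever?',p1+d1*t[0],p2+d2*t[1])
t=im[130:240,300:530]; a=cv2.resize(t,None,fx=3.4,fy=3.4,interpolation=cv2.INTER_CUBIC);cv2.imwrite('pics/c1.png',a)
E
```

```text
Traceback (most recent call last):
  File "fit.py", line 22, in fitnut
    b=min((minimize(lambda v:-iou((v[0],v[1],v[2]/20),c),[*x0,t*20],method='Nelder-Mead',options=dict(initial_simplex=np.array([[*x0,t*20]]*4)+np.array([[0,0,0],[3,0,0],[0,3,0],[0,0,3]]))) for t in np.arange(4)*np.pi/12),key=lambda r:r.fun)
  File "fit.py", line 22, in <genexpr>
    b=min((minimize(lambda v:-iou((v[0],v[1],v[2]/20),c),[*x0,t*20],method='Nelder-Mead',options=dict(initial_simplex=np.array([[*x0,t*20]]*4)+np.array([[0,0,0],[3,0,0],[0,3,0],[0,0,3]]))) for t in np.arange(4)*np.pi/12),key=lambda r:r.fun)
           ~~~~~~~~^^^^^^^^^^^^^^^^^^^^^^^^^^^^^^^^^^^^^^^^^^^^^^^^^^^^^^^^^^^^^^^^^^^^^^^^^^^^^^^^^^^^^^^^^^^^^^^^^^^^^^^^^^^^^^^^^^^^^^^^^^^^^^^^^^^^^^^^^^^^^^^^^^^^^^^^^^^^^^^^^^^^^^^^^
  File "fit.py", line 22, in <lambda>
    b=min((minimize(lambda v:-iou((v[0],v[1],v[2]/20),c),[*x0,t*20],method='Nelder-Mead',options=dict(initial_simplex=np.array([[*x0,t*20]]*4)+np.array([[0,0,0],[3,0,0],[0,3,0],[0,0,3]]))) for t in np.arange(4)*np.pi/12),key=lambda r:r.fun)
                              ~~~^^^^^^^^^^^^^^^^^^^^^^^
  File "fit.py", line 19, in iou
    m=pm(c,hexp(*v,z)); return (m&M[c]).sum()/(m|M[c]).sum()
  File "fit.py", line 7, in pm
    q=np.array([proj(cam,p) for p in P]); h=cv2.convexHull(((q+.5)*S).astype(np.float32)).astype(np.int32)
                ~~~~^^^^^^^
  File "h.py", line 13, in proj
    m=camera_model(cam);K=np.array(m['mtx'],float);o=np.array(m['orientation'],float)
ValueError: time passes only in moves, steps and waits
```

```bash
sed -i 's/^from scipy.spatial.*/&\nimport functools\ncamera_model=functools.lru_cache(camera_model)/' h.py
cat > r.py <<'E'
from fit import *
fitnut('nut_grooved',(578,143),62,('top','scene'))
fitnut('nut_plain',(398,280),62,('top',))
im=get_image('top'); s=silhouettes('top','parts_tray')[0]['pixels']
c=max(cv2.findContours(s.astype(np.uint8),0,2)[0],key=cv2.contourArea)
bx=cv2.boxPoints(cv2.minAreaRect(c)); P=np.array([at_z('top',p,20)[:2] for p in bx]); print(P.round(),P.mean(0), [np.degrees(np.arctan2(*(P[i]-P[i-1])[::-1])).round(1) for i in range(4)],[np.linalg.norm(P[i]-P[i-1]).round() for i in range(4)])
for n,p in dict(bracketbase=(422,262),br2=(485,200),br3=(440,175),disc=(336,97),gear=(395,135),vise=(398,262),bushing=(289,230)).items(): print(n,at_z('top',p,0).round(),at_z('top',p,150).round())
for n,p in dict(basefront=(118,258),baseR=(180,225)).items(): print(n,at_z('scene',p,0).round())
p2,d2=ray('scene',(160,52))
for q in ((508,248),(482,180)):
    p1,d1=ray('top',q)
    A=np.c_[d1,-d2];t=np.linalg.lstsq(A,p2-p1,rcond=None)[0];print('lever?',p1+d1*t[0],p2+d2*t[1])
t=im[130:240,300:530]; a=cv2.resize(t,None,fx=3.4,fy=3.4,interpolation=cv2.INTER_CUBIC);cv2.imwrite('pics/c1.png',a)
E
python3 r.py
```

```text
nut_grooved top x,y 577.6 144.8 th deg 35.2 iou 0.942
[(0, np.float64(0.881)), (5, np.float64(0.875)), (10, np.float64(0.879)), (15, np.float64(0.886)), (20, np.float64(0.902)), (25, np.float64(0.92)), (30, np.float64(0.937)), (35, np.float64(0.94)), (40, np.float64(0.933)), (45, np.float64(0.92)), (50, np.float64(0.905)), (55, np.float64(0.888))]
nut_grooved scene x,y 573.3 144.9 th deg 34.8 iou 0.947
[(0, np.float64(0.896)), (5, np.float64(0.89)), (10, np.float64(0.891)), (15, np.float64(0.89)), (20, np.float64(0.9)), (25, np.float64(0.92)), (30, np.float64(0.94)), (35, np.float64(0.947)), (40, np.float64(0.933)), (45, np.float64(0.925)), (50, np.float64(0.91)), (55, np.float64(0.9))]
nut_plain top x,y 397.1 279.7 th deg 33.8 iou 0.980
[(0, np.float64(0.881)), (5, np.float64(0.88)), (10, np.float64(0.886)), (15, np.float64(0.896)), (20, np.float64(0.916)), (25, np.float64(0.942)), (30, np.float64(0.971)), (35, np.float64(0.975)), (40, np.float64(0.947)), (45, np.float64(0.92)), (50, np.float64(0.901)), (55, np.float64(0.888))]
[[513. 495.]
 [669. 515.]
 [688. 267.]
 [531. 255.]] [600.31281178 383.0619896 ] [np.float64(94.5), np.float64(7.5), np.float64(-85.6), np.float64(-175.5)] [np.float64(240.0), np.float64(158.0), np.float64(249.0), np.float64(157.0)]
bracketbase [468.   7.   0.] [446.  45. 150.]
br2 [590. -99.   0.] [547. -44. 150.]
br3 [628. -18.   0.] [579.  24. 150.]
disc [759. 180.   0.] [689. 189. 150.]
gear [696.  67.   0.] [636.  95. 150.]
vise [464.  49.   0.] [442.  80. 150.]
bushing [502. 242.   0.] [474. 241. 150.]
basefront [579. -92.  -0.]
baseR [453.   6.   0.]
lever? [437.19987861   9.50661638 362.82930746] [437.43599874   8.22478102 363.40471749]
lever? [507.20662408  40.07891195 367.73700929] [509.82698226  26.14291429 373.61505045]
```

View pics/c1.png

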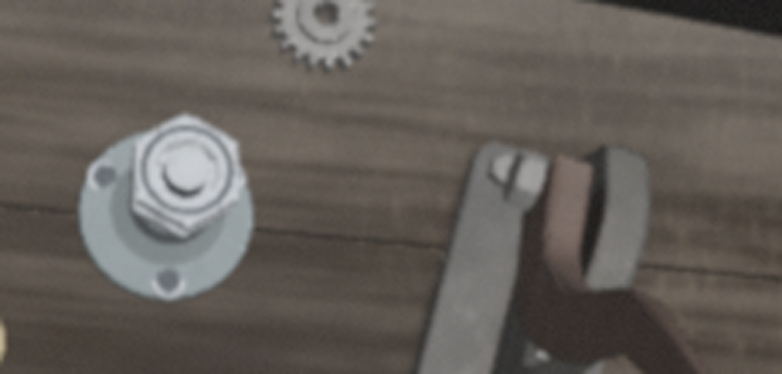

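The top view shows the ringed (left-hand) nut at the farther spindle, pixel (354,182). The tall press is at about (460,220), the plain nut at (260,283) and the tray is around (217,166). I'm approaching with the jaws at yaw 95°, square to a pair of flats.

Call:
arm_command(
  targets=[
    [0, 0, 0, -0.1125],
    [0, 0, 0, -0.1125],
    [0, 0, 0, -0.1125],
    [0, 0, 0, -0.1125],
    [-29.3, 0, -19.7, 0],
    [-29.3, 0, -19.7, 0],
    [-29.3, 0, -19.7, 0],
    [-29.3, 0, -19.7, 0],
    [-29.3, 0, -19.7, 0],
    [-29.3, 0, -19.7, 0],
    [-29.3, 0, -19.7, 0],
    [-29.3, 0, -19.7, 0],
    [-29.3, 0, -19.7, 0],
    [-29.3, 0, -19.7, 0],
    [-29.3, 0, -19.7, 0],
    [-29.3, 0, -19.7, 0],
    [-29.3, 0, -19.7, 0],
    [-29.3, 0, -19.7, 0],
    [-29.3, 0, -19.7, 0],
    [-29.3, 0, -19.7, 0],
  ],
  gripper=100,
)

```text
t: 2.97
ee_pos: [577.5, 143.2, 239.8]
orientation: [-1.167, -1.273, 1.273]
ft_force: [0.3, 0.5, -0.4]
width: 87.7
```

```bash
cat > st.py <<'E'
from h import *
o=get_obs(); M=R.from_rotvec(o['orientation']).as_matrix()
print('t %.2f'%o['t'],o['ee_pos'].round(2),'yaw %.2f'%np.degrees(np.arctan2(M[1,0],M[0,0])),'tooly',M[:,1].round(4),'q',o['qpos'].round(3),'F',o['ft_force'].round(2),'M',o['moment'].round(3),'w %.2f'%o['width'])
import sys
if len(sys.argv)>1:
    d=M.T@(np.array([float(a) for a in sys.argv[1:4]])-o['ee_pos']); print('tool shift',d.round(2))
E
python3 st.py 577 144.5 120
```

```text
t 2.97 [577.54 143.17 239.83] yaw 94.99 tooly [ 2.e-04  1.e-04 -1.e+00] q [ 0.223  0.379  1.698  0.     1.064 -1.435] F [ 0.29  0.55 -0.35] M [ 0.023 -0.055 -0.027] w 87.70
tool shift [  1.36 119.83   0.46]
```

Call:
arm_command(
  targets=[
    [1.0, 15, 0.4, 0],
    [0, 15, 0, 0],
    [0, 15, 0, 0],
    [0, 15, 0, 0],
    [0, 15, 0, 0],
    [0, 15, 0, 0],
    [0, 15, 0, 0],
    [0, 15, 0, 0],
    [0, 15, 0, 0],
    [0, 10, 0, 0],
    [0, 7.8, 0, 0],
    [0, 5, 0, 0],
    [0, 2, 0, 0],
    [0, 0, 0, 0],
    [0, 0, 0, 0],
  ],
)

```text
t: 4.22
ee_pos: [576.5, 145.8, 80.4]
orientation: [-1.167, -1.274, 1.273]
ft_force: [-0.3, 0.2, 0.4]
width: 87.6
```

```bash
python3 st.py 577 144.5 80; python3 - <<'E'
from h import *
a=get_image('scene')[160:300,160:340];b=get_image('top')[110:250,270:450]
cv2.imwrite('pics/g1.png',cv2.resize(np.hstack([a,b]),(796,310),interpolation=cv2.INTER_CUBIC))
E
```

```text
t 4.22 [576.53 145.8   80.4 ] yaw 95.00 tooly [ 8.e-04  2.e-04 -1.e+00] q [ 0.228  0.597  1.785 -0.     0.759 -1.43 ] F [-0.26  0.25  0.42] M [ 0.014  0.014 -0.025] w 87.56
tool shift [-1.33  0.4  -0.35]
```

View pics/g1.png

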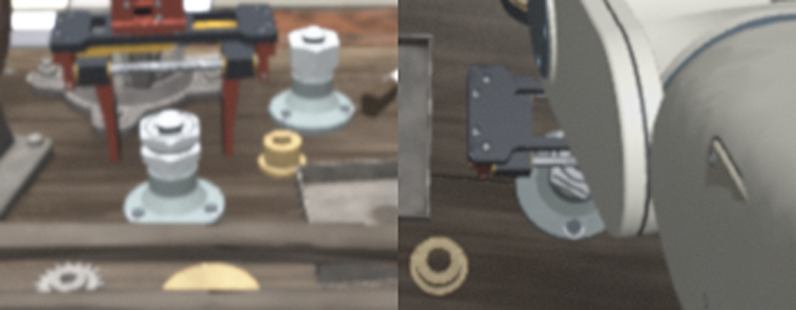

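The fingers straddle the grooved nut: tips at about (211,232) and (264,230), nut centre at about (238,230). Next I nudge 1 mm and close.

Call:
arm_command(
  targets=[
    [-1.0, 0, 0, 0],
    [0, 0, 0, 0],
    [0, 0, 0, 0],
    [0, 0, 0, 0],
    [0, 0, 0, 0],
    [0, 0, 0, 0],
    [0, 0, 0, 0],
    [0, 0, 0, 0],
  ],
  gripper=50,
)

```text
t: 4.98
ee_pos: [576.2, 144.7, 79.9]
orientation: [-1.167, -1.273, 1.273]
ft_force: [0.3, 0.9, 0.6]
width: 48.0
```

Call:
arm_command(
  targets=[
    [0, 0, 0, 0],
    [0, 0, 0, 0],
    [0, 0, 0, 0],
    [0, 0, 0, 0],
    [0, 0, 0, 0],
    [0, 0, 0, 0],
  ],
  gripper=0,
)

```text
t: 5.48
ee_pos: [576.2, 144.7, 79.9]
orientation: [-1.167, -1.273, 1.273]
ft_force: [0.8, 0.1, 0.2]
width: 47.6
```

```bash
python3 st.py
```

```text
t 5.48 [576.2  144.74  79.88] yaw 94.99 tooly [ 0.e+00  1.e-04 -1.e+00] q [ 0.226  0.598  1.786  0.     0.758 -1.432] F [0.84 0.11 0.19] M [ 0.146  0.041 -0.002] w 47.64
```

Call:
arm_command(
  targets=[
    [0, 0, 0, 0.02],
    [0, 0, 0, 0.02],
    [0, 0, 0, 0.02],
    [0, 0, 0, 0.02],
    [0, 0, 0, 0],
  ],
)

```text
t: 5.9
ee_pos: [576.2, 144.6, 79.9]
orientation: [-1.207, -1.213, 1.213]
ft_force: [-0.7, 0.2, 0.5]
width: 47.8
```

```bash
python3 st.py
```

```text
t 5.90 [576.21 144.64  79.88] yaw 90.31 tooly [-0.e+00 -1.e-04 -1.e+00] q [ 0.226  0.598  1.786 -0.     0.758 -1.35 ] F [-0.71  0.19  0.47] M [ 0.017  0.019 -0.013] w 47.75
```

Call:
arm_command(
  targets=[
    [0, 0, 0, 0.03],
    [0, 0, 0, 0.03],
    [0, 0, 0, 0.03],
    [0, 0, 0, 0.03],
    [0, 0, 0, 0],
  ],
)

```text
t: 6.32
ee_pos: [576.3, 144.7, 79.9]
orientation: [-1.261, -1.125, 1.125]
ft_force: [0.2, 0.6, 0.7]
width: 47.8
```

```bash
python3 st.py
```

```text
t 6.32 [576.26 144.75  79.88] yaw 83.47 tooly [ 1.e-04  1.e-04 -1.e+00] q [ 0.226  0.598  1.786  0.     0.758 -1.231] F [0.18 0.58 0.71] M [ 0.087 -0.025  0.017] w 47.77
```

Call:
arm_command(
  targets=[
    [0, 0, 0, 0.03],
    [0, 0, 0, 0.03],
    [0, 0, 0, 0.03],
    [0, 0, 0, 0.03],
    [0, 0, 0, 0],
  ],
)

```text
t: 6.73
ee_pos: [576.6, 144.9, 80.1]
orientation: [-1.311, -1.037, 1.035]
ft_force: [-0.2, 1.1, 1.3]
width: 47.7
```

Call:
arm_command(
  targets=[
    [0, 0, 0, 0.02],
    [0, 0, 0, 0.02],
    [0, 0, 0, 0],
  ],
)

```text
t: 6.98
ee_pos: [576.5, 144.8, 80.2]
orientation: [-1.327, -1.006, 1.005]
ft_force: [0.6, 1.0, 2.7]
width: 48.2
```

```bash
python3 st.py
```

```text
t 6.98 [576.51 144.83  80.18] yaw 74.32 tooly [ 7.e-04  2.e-04 -1.e+00] q [ 0.226  0.597  1.785  0.     0.758 -1.071] F [0.57 1.   2.7 ] M [ 0.235 -0.047  0.038] w 48.21
```

Call:
arm_command(
  targets=[
    [0, -0.3, 0, 0.03],
    [0, -0.3, 0, 0.03],
    [0, -0.2, 0, 0.03],
    [0, 0, 0, 0.03],
    [0, 0, 0, 0],
  ],
)

```text
t: 7.4
ee_pos: [576.4, 144.8, 80.6]
orientation: [-1.37, -0.915, 0.914]
ft_force: [1.1, 2.0, 0.6]
width: 47.8
```

```bash
python3 st.py
```

```text
t 7.40 [576.41 144.81  80.64] yaw 67.45 tooly [ 4.e-04  2.e-04 -1.e+00] q [ 0.226  0.597  1.785  0.     0.759 -0.951] F [1.06 2.02 0.57] M [ 0.195 -0.148  0.024] w 47.82
```

Call:
arm_command(
  targets=[
    [0, 0, 0, 0.03],
    [0, 0, 0, 0.03],
    [0, 0, 0, 0],
  ],
)

```text
t: 7.65
ee_pos: [576.5, 144.8, 80.8]
orientation: [-1.39, -0.87, 0.869]
ft_force: [0.9, 1.4, 1.6]
width: 47.8
```

Call:
arm_command(
  targets=[
    [0, 0, 0, 0.03],
    [0, 0, 0, 0],
  ],
)

```text
t: 7.82
ee_pos: [576.5, 144.8, 80.9]
orientation: [-1.4, -0.848, 0.847]
ft_force: [1.9, 0.9, 2.6]
width: 48.0
```

Call:
arm_command(
  targets=[
    [0, -0.5, 0, 0.03],
    [0, -0.14, 0, 0.04],
    [0, -0.14, 0, 0.04],
    [0, -0.14, 0, 0.04],
    [0, -0.14, 0, 0.04],
    [0, -0.14, 0, 0.04],
    [0, 0, 0, 0],
  ],
)

```text
t: 8.4
ee_pos: [576.2, 144.7, 81.7]
orientation: [-1.465, -0.67, 0.67]
ft_force: [0.7, 1.1, 0.1]
width: 47.9
```

```bash
python3 st.py
```

```text
t 8.40 [576.22 144.66  81.68] yaw 49.18 tooly [-0.e+00 -1.e-04 -1.e+00] q [ 0.226  0.595  1.785 -0.     0.761 -0.632] F [0.75 1.1  0.06] M [ 0.161 -0.189  0.006] w 47.87
```

Call:
arm_command(
  targets=[
    [0, -0.14, 0, 0.04],
    [0, -0.14, 0, 0.04],
    [0, -0.14, 0, 0.04],
    [0, -0.14, 0, 0.04],
    [0, -0.14, 0, 0.04],
    [0, -0.14, 0, 0.04],
    [0, 0, 0, 0],
  ],
)

```text
t: 8.98
ee_pos: [576.1, 144.6, 82.5]
orientation: [-1.516, -0.484, 0.485]
ft_force: [1.1, 0.4, -1.1]
width: 47.9
```

```bash
python3 st.py
```

```text
t 8.98 [576.07 144.56  82.48] yaw 35.47 tooly [-4.e-04 -2.e-04 -1.e+00] q [ 0.226  0.593  1.785 -0.     0.763 -0.393] F [ 1.07  0.37 -1.1 ] M [ 0.022 -0.155  0.009] w 47.91
```

Call:
arm_command(
  targets=[
    [0, 0, 0, 0.04],
    [0, -0.07, 0, 0.04],
    [0, -0.1, 0, 0.04],
    [0, -0.1, 0, 0.04],
    [0, -0.1, 0, 0.04],
    [0, 0, 0, 0],
  ],
)

```text
t: 9.48
ee_pos: [576.2, 144.6, 83.0]
orientation: [-1.546, -0.329, 0.329]
ft_force: [-0.0, 0.7, 1.1]
width: 47.8
```

```bash
python3 st.py
```

```text
t 9.48 [576.16 144.59  83.05] yaw 24.03 tooly [-2.e-04 -2.e-04 -1.e+00] q [ 0.226  0.593  1.785 -0.     0.764 -0.193] F [-0.04  0.73  1.09] M [ 0.004 -0.167  0.06 ] w 47.76
```

Call:
arm_command(
  targets=[
    [0, -0.13, 0, 0.04],
    [0, -0.13, 0, 0.04],
    [0, -0.13, 0, 0.04],
    [0, -0.13, 0, 0.04],
    [0, -0.13, 0, 0.04],
    [0, -0.13, 0, 0.04],
    [0, -0.13, 0, 0.04],
    [0, 0, 0, 0],
  ],
)

```text
t: 10.15
ee_pos: [576.0, 144.6, 83.9]
orientation: [-1.568, -0.109, 0.11]
ft_force: [0.8, -0.0, 1.4]
width: 47.9
```

```bash
python3 st.py
```

```text
t 10.15 [575.97 144.57  83.93] yaw 8.01 tooly [-5.e-04 -2.e-04 -1.e+00] q [ 0.226  0.591  1.785 -0.     0.766  0.086] F [ 0.76 -0.04  1.39] M [-0.102  0.043  0.008] w 47.90
```

Call:
arm_command(
  targets=[
    [0, -0.14, 0, 0.04],
    [0, -0.14, 0, 0.04],
    [0, -0.14, 0, 0.04],
    [0, -0.14, 0, 0.04],
    [0, -0.14, 0, 0.04],
    [0, -0.14, 0, 0.04],
    [0, -0.14, 0, 0.04],
    [0, -0.14, 0, 0.04],
    [0, 0, 0, 0],
  ],
)

```text
t: 10.9
ee_pos: [575.8, 144.6, 85.0]
orientation: [-1.566, 0.142, -0.141]
ft_force: [-0.4, 0.5, 0.3]
width: 48.1
```

```bash
python3 st.py
```

```text
t 10.90 [575.79 144.56  84.95] yaw -10.32 tooly [-9.e-04 -2.e-04 -1.e+00] q [ 0.226  0.589  1.785 -0.     0.768  0.406] F [-0.42  0.52  0.32] M [-0.071  0.123  0.012] w 48.14
```

Call:
arm_command(
  targets=[
    [0, -0.13, 0, 0.04],
    [0, -0.13, 0, 0.04],
    [0, -0.13, 0, 0.04],
    [0, -0.13, 0, 0.04],
    [0, -0.13, 0, 0.04],
    [0, -0.13, 0, 0.04],
    [0, -0.13, 0, 0.04],
    [0, -0.13, 0, 0.04],
    [0, 0, 0, 0],
  ],
)

```text
t: 11.65
ee_pos: [575.7, 144.7, 86.0]
orientation: [-1.535, 0.393, -0.391]
ft_force: [-0.3, 0.7, 2.5]
width: 48.0
```

```bash
python3 st.py
```

```text
t 11.65 [575.68 144.68  85.98] yaw -28.64 tooly [-1.1e-03 -1.0e-04 -1.0e+00] q [0.226 0.588 1.785 0.    0.77  0.726] F [-0.26  0.7   2.53] M [0.047 0.253 0.061] w 47.96
```

Call:
arm_command(
  targets=[
    [0, -0.4, 0, 0.03],
    [0, -0.14, 0, 0.04],
    [0, -0.14, 0, 0.04],
    [0, -0.14, 0, 0.04],
    [0, -0.14, 0, 0.04],
    [0, -0.14, 0, 0.04],
    [0, -0.14, 0, 0.04],
    [0, -0.14, 0, 0.04],
    [0, 0, 0, 0],
  ],
)

```text
t: 12.4
ee_pos: [575.7, 144.6, 87.1]
orientation: [-1.477, 0.634, -0.632]
ft_force: [-0.1, 0.6, -0.8]
width: 47.9
```

```bash
python3 st.py
```

```text
t 12.40 [575.7  144.61  87.15] yaw -46.40 tooly [-1.1e-03 -2.0e-04 -1.0e+00] q [0.226 0.586 1.784 0.    0.772 1.036] F [-0.11  0.56 -0.81] M [-0.002  0.174 -0.004] w 47.93
```

Call:
arm_command(
  targets=[
    [0, -0.11, 0, 0.04],
    [0, -0.13, 0, 0.04],
    [0, -0.13, 0, 0.04],
    [0, -0.13, 0, 0.04],
    [0, -0.13, 0, 0.04],
    [0, -0.13, 0, 0.04],
    [0, -0.13, 0, 0.04],
    [0, -0.13, 0, 0.04],
    [0, -0.13, 0, 0.04],
    [0, 0, 0, 0],
  ],
)

```text
t: 13.23
ee_pos: [575.9, 144.6, 88.4]
orientation: [-1.373, 0.909, -0.909]
ft_force: [0.6, -0.6, -1.9]
width: 47.8
```

```bash
python3 st.py
```

```text
t 13.23 [575.91 144.61  88.4 ] yaw -67.02 tooly [-7.e-04 -2.e-04 -1.e+00] q [ 0.226  0.584  1.784 -0.     0.774  1.396] F [ 0.59 -0.6  -1.94] M [-0.039  0.202  0.011] w 47.77
```

Call:
arm_command(
  targets=[
    [0, -0.1, 0, 0.04],
    [0, -0.1, 0, 0.04],
    [0, -0.1, 0, 0.04],
    [0, -0.1, 0, 0.04],
    [0, -0.13, 0, 0.04],
    [0, -0.13, 0, 0.04],
    [0, -0.13, 0, 0.04],
    [0, -0.13, 0, 0.04],
    [0, -0.13, 0, 0.04],
    [0, 0, 0, 0],
  ],
)

```text
t: 14.07
ee_pos: [576.0, 144.6, 89.5]
orientation: [-1.229, 1.179, -1.179]
ft_force: [-0.6, -0.9, -1.5]
width: 48.1
```

```bash
python3 st.py
```

```text
t 14.07 [576.01 144.61  89.52] yaw -87.65 tooly [-5.e-04 -2.e-04 -1.e+00] q [ 0.226  0.582  1.784 -0.     0.776  1.756] F [-0.57 -0.95 -1.49] M [-0.039  0.184 -0.053] w 48.05
```

Call:
arm_command(
  targets=[
    [0, -0.4, 0, 0.04],
    [0, -0.4, 0, 0.04],
    [0, -0.4, 0, 0],
    [0, -0.4, 0, 0],
    [0, 0, 0, 0],
  ],
)

```text
t: 14.48
ee_pos: [576.1, 144.7, 91.3]
orientation: [-1.191, 1.237, -1.237]
ft_force: [0.2, 0.1, -0.8]
width: 47.6
```

Call:
arm_command(
  targets=[
    [0, -1, 0, 0],
    [0, -1, 0, 0],
    [0, -1.5, 0, 0],
    [0, -1.5, 0, 0],
    [0, 0, 0, 0],
  ],
)

```text
t: 14.9
ee_pos: [576.5, 144.8, 96.7]
orientation: [-1.189, 1.239, -1.239]
ft_force: [0.4, -1.1, -2.2]
width: 48.2
```

```bash
python3 st.py
```

```text
t 14.90 [576.45 144.78  96.74] yaw -92.34 tooly [ 6.e-04  1.e-04 -1.e+00] q [ 0.226  0.571  1.781 -0.     0.788  1.838] F [ 0.44 -1.06 -2.22] M [-0.008  0.095  0.03 ] w 48.18
```

Call:
arm_command(
  targets=[
    [0, -3, 0, 0],
    [0, -4, 0, 0],
    [0, -5, 0, 0],
    [0, -5, 0, 0],
    [0, -5, 0, 0],
    [0, -6, 0, 0],
    [0, -6, 0, 0],
    [0, -6, 0, 0],
    [0, -6, 0, 0],
    [0, -6, 0, 0],
    [0, -6, 0, 0],
    [0, -4, 0, 0],
    [0, -2, 0, 0],
    [0, 0, 0, 0],
  ],
)

```text
t: 16.07
ee_pos: [576.5, 144.8, 160.9]
orientation: [-1.189, 1.239, -1.24]
ft_force: [-1.1, -0.3, -2.4]
width: 47.8
```

```bash
python3 st.py 602 376 160; python3 - <<'E'
from h import *
im=get_image('scene'); get_image('top')
for c in('scene','top'): print(c,[(r['at'],r['conf']) for r in tip_of(c,'nut_grooved')[:2]], proj(c,(576.5,144.8,140)))
cv2.imwrite('pics/lift.png',im)
E
```

```text
t 16.07 [576.46 144.79 160.9 ] yaw -92.36 tooly [ 8.e-04  2.e-04 -1.e+00] q [ 0.226  0.478  1.754 -0.     0.909  1.838] F [-1.05 -0.31 -2.36] M [-0.02   0.194 -0.03 ] w 47.78
tool shift [-232.06    0.96   16.  ]
scene [([235.5, 191.4], 0.73)] [234.68048105 193.12360169]
top [([360.1, 170.0], 0.59)] [358.58067195 171.13212831]
```

View pics/lift.png

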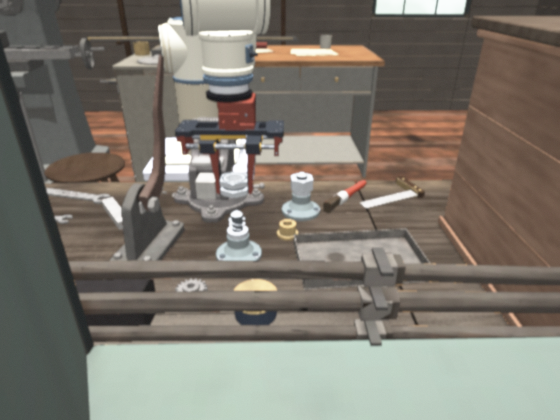

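The nut hangs in the gripper, clear of the spindle (scene (235,190), bare thread below at (237,222)). Now I carry it to the tray.

Call:
arm_command(
  targets=[
    [-5, 0, 1.1, 0],
    [-10, 0, 1.1, 0],
    [-16, 0, 1.1, 0],
    [-18, 0, 1.1, 0],
    [-18, 0, 1.1, 0],
    [-18, 0, 1.1, 0],
    [-18, 0, 1.1, 0],
    [-18, 0, 1.1, 0],
    [-18, 0, 1.1, 0],
    [-18, 0, 1.1, 0],
    [-18, 0, 1.1, 0],
    [-18, 0, 1.1, 0],
    [-14, 0, 1.1, 0],
    [-10, 0, 1.1, 0],
    [-5, 0, 0.5, 0],
    [0, 0, 0, 0],
    [0, 0, 0, 0],
  ],
)

```text
t: 17.68
ee_pos: [601.1, 365.5, 160.1]
orientation: [-1.19, 1.24, -1.24]
ft_force: [0.0, 0.3, -1.8]
width: 47.4
```

```bash
python3 st.py 602 366 40; python3 - <<'E'
from h import *
im=get_image('top'); sc=get_image('scene')
cv2.imwrite('pics/tray.png',cv2.resize(np.hstack([im[60:270,80:360],sc[120:330,200:480]]),(800,300)))
for c in ('scene',):
    print(tip_of(c,'nut_grooved')[:1]);print([r['at'] for r in tip_of(c,'parts_tray')[:1]])
E
```

```text
t 17.68 [601.11 365.53 160.09] yaw -92.36 tooly [-5.e-04 -6.e-04 -1.e+00] q [ 0.53   0.623  1.491 -0.     1.028  2.142] F [ 0.03  0.31 -1.81] M [-0.07   0.132 -0.027] w 47.37
tool shift [ -0.58 120.09   0.92]
[{'at': [359.2, 196.0], 'conf': 0.63}]
[[356.1, 260.7]]
```

View pics/tray.png

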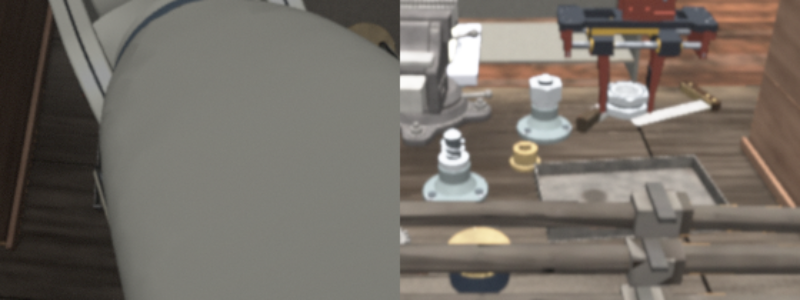

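Call:
arm_command(
  targets=[
    [0, 5, 0, 0],
    [0, 10, 0, 0],
    [0, 12, 0, 0],
    [0, 12, 0, 0],
    [0, 12, 0, 0],
    [0, 12, 0, 0],
    [0, 12, 0, 0],
    [0, 12, 0, 0],
    [0, 10, 0, 0],
    [0, 10, 0, 0],
    [0, 8, 0, 0],
    [0, 6, 0, 0],
    [0, 5, 0, 0],
    [0, 4, 0, 0],
    [0, 3, 0, 0],
    [0, 2, 0, 0],
    [0, 0, 0, 0],
    [0, 0, 0, 0],
  ],
)

```text
t: 19.38
ee_pos: [601.4, 365.9, 25.6]
orientation: [-1.189, 1.239, -1.24]
ft_force: [0.5, -0.2, -1.2]
width: 48.3
```

Call:
arm_command(
  targets=[
    [0, 1, 0, 0],
    [0, 1, 0, 0],
    [0, 0.5, 0, 0],
    [0, 0, 0, 0],
    [0, 0, 0, 0],
  ],
)

```text
t: 19.8
ee_pos: [601.2, 365.9, 22.9]
orientation: [-1.189, 1.239, -1.239]
ft_force: [0.5, 1.0, -1.7]
width: 47.9
```

Call:
arm_command(
  targets=[
    [0, 0.5, 0, 0],
    [0, 0.5, 0, 0],
    [0, 0.5, 0, 0],
    [0, 0, 0, 0],
    [0, 0, 0, 0],
  ],
)

```text
t: 20.22
ee_pos: [601.2, 365.8, 21.2]
orientation: [-1.19, 1.24, -1.239]
ft_force: [-0.0, 0.5, -1.4]
width: 47.7
```

Call:
arm_command(
  targets=[
    [0, 0.5, 0, 0],
    [0, 0.3, 0, 0],
    [0, 0, 0, 0],
    [0, 0, 0, 0],
  ],
)

```text
t: 20.55
ee_pos: [601.2, 365.9, 20.5]
orientation: [-1.189, 1.24, -1.239]
ft_force: [0.4, 1.0, -1.9]
width: 47.8
```

Call:
arm_command(
  targets=[
    [0, 0.3, 0, 0],
    [0, 0.3, 0, 0],
    [0, 0, 0, 0],
    [0, 0, 0, 0],
  ],
)

```text
t: 20.88
ee_pos: [601.3, 365.9, 20.1]
orientation: [-1.189, 1.239, -1.239]
ft_force: [-1.8, -0.2, 0.4]
width: 47.5
```

```bash
python3 st.py
```

```text
t 20.88 [601.27 365.91  20.13] yaw -92.36 tooly [ 1.e-04  1.e-04 -1.e+00] q [0.53  0.804 1.526 0.    0.811 2.142] F [-1.82 -0.19  0.4 ] M [-0.117  0.269  0.037] w 47.50
```

Call:
arm_command(
  targets=[
    [0, 0.2, 0, 0],
    [0, 0, 0, 0],
    [0, 0, 0, 0],
  ],
)

```text
t: 21.13
ee_pos: [601.3, 365.9, 20.1]
orientation: [-1.189, 1.239, -1.239]
ft_force: [-1.0, -1.0, 4.5]
width: 48.1
```

Call:
arm_command(
  targets=[
    [0, 0, 0, 0],
    [0, 0, 0, 0],
    [0, 0, 0, 0],
    [0, 0, 0, 0],
    [0, 0, 0, 0],
    [0, 0, 0, 0],
  ],
  gripper=85,
)

```text
t: 21.63
ee_pos: [601.3, 365.8, 19.7]
orientation: [-1.189, 1.239, -1.24]
ft_force: [0.4, -0.5, 0.5]
width: 74.1
```

Call:
arm_command(
  targets=[
    [0, -3, 0, 0],
    [0, -6, 0, 0],
    [0, -10, 0, 0],
    [0, -15, 0, 0],
    [0, -15, 0, 0],
    [0, -15, 0, 0],
    [0, -15, 0, 0],
    [0, -15, 0, 0],
    [0, -15, 0, 0],
    [0, -15, 0, 0],
    [0, -15, 0, 0],
    [0, -15, 0, 0],
    [0, -15, 0, 0],
    [0, -10, 0, 0],
    [0, -5, 0, 0],
    [0, 0, 0, 0],
  ],
)

```text
t: 22.97
ee_pos: [601.8, 366.2, 205.3]
orientation: [-1.187, 1.239, -1.239]
ft_force: [0.3, -0.3, -0.1]
width: 74.8
```

Call:
arm_command(
  targets=[
    [0, 0, 20, 0],
    [0, 0, 25, 0],
    [0, 0, 25, 0],
    [0, 0, 25, 0],
    [0, 0, 25, 0],
    [0, 0, 25, 0],
    [0, 0, 25, 0],
    [0, 0, 20, 0],
    [0, 0, 10, 0],
    [0, 0, 0, 0],
    [0, 0, 0, 0],
  ],
)

```text
t: 23.88
ee_pos: [800.6, 357.2, 201.6]
orientation: [-1.192, 1.241, -1.239]
ft_force: [0.7, -0.1, 0.0]
width: 75.0
```

```bash
python3 st.py; python3 - <<'E'
from fit import *
im=get_image('top'); sc=get_image('scene')
cv2.imwrite('pics/end.png',cv2.resize(np.hstack([im[60:270,80:360],sc[120:330,200:480]]),(800,300)))
for c in ('scene','top'):
  for n,z in (('nut_grooved',2),('nut_plain',62),('parts_tray',0)): print(c,n,[at_z(c,r['at'],z).round(1) for r in tip_of(c,n)[:1]])
E
```

```text
t 23.88 [800.56 357.17 201.63] yaw -92.39 tooly [-2.5e-03 -9.0e-04 -1.0e+00] q [0.406 0.852 0.954 0.    1.337 2.018] F [ 0.7  -0.15  0.05] M [-0.035  0.148 -0.003] w 75.05
scene nut_grooved [array([595.2, 372.4,   2. ])]
scene nut_plain [array([387.5, 277.3,  62. ])]
scene parts_tray [array([597.5, 373.5,  -0. ])]
top nut_grooved []
top nut_plain []
top parts_tray []
```

View pics/end.png

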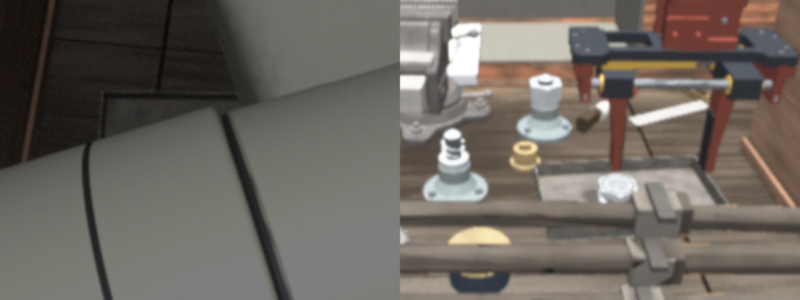

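The end view shows the nut lying flat in the tray, ring up (crop (617,187)). The plain nut is still on its spindle and the arm is clear of everything.

```bash
python3 -c "
from workcell import *
print(close_job())"
```

```text
the job is handed in; nothing more can be done
None
```

The left-hand nut is off its spindle and lying in the parts tray, ring up. I handed the job in at about 24 s on the robot clock; no verdict is reported, so this rests on my own checks.

- **Unscrewing:** I turned the nut about 3.3 rad clockwise seen from above, raising it as it rose (about 3.4 mm/rad). Every vertical force reading during this was under 3 N.
- **Lift and placing:** It lifted straight off the far spindle. I lowered it slowly to the tray floor; the highest reading there was 4.5 N, just before I opened the gripper.
- **Last checks:** The scene picture shows the nut flat in the tray with the ring up. It was released at about (601, 366), close to the tray's centre. The plain nut is still on its spindle and was never touched, and the wrist force is about zero with the arm clear.
- **Checks that failed or disagreed:**
  - The top camera could not confirm the end state, because the arm blocked its view of the nuts and the tray.
  - The scene network puts the nut 6–7 mm from where I released it in both x and y, though well inside the tray.
  - It puts the plain nut about 10 mm from its first reading in x. I take that as network error, since nothing came near that nut.

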